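# Load and clamp a specimen under the inspection microscope

### The arm

A 6-joint arm with a two-finger parallel gripper is mounted at the origin on the work surface. World frame = base frame: x ahead of the robot, y to its left, z up, the work surface at z = 0. Lengths are in m, angles in rad, forces in N, time in s.
With the tool pointing down it reaches from about 0.4 to 0.825 m from the base axis. Payload 7 kg.
Tool frame: the origin (TCP) lies between the finger pads; the fingertips stand 11 mm ahead of it and the grasp point (between the pads) lies 8 mm behind it; z points along the fingers, y is the direction in which the jaws open and shut (so a half turn about z gives the same grasp; the last joint's range is limited). The gripper opens to 85 mm and grips with 20 to 120 N. Pads are 22 mm wide; open, the fingers measure 114 mm over their backs; the gripper's body (76 mm by 85 mm) begins 54 mm behind the grasp point. The pads swing forward as they close: fully open they stand 13 mm farther back than shut.
Start: joints at [1.436, 0.359, 0.012, 0, -1.224, -0.288], TCP at [0.277, 0.616, 0.207] pointing down, gripper open.
Joint ranges: [-3.07, 3.07], [-1.43, 2.12], [-1.02, 1.25], [-3.03, 1.67], [-3.05, -0], [-3.03, 3.03]. Speed limits (rad/s): [2.39, 2.39, 3.01, 3.14, 3.14, 3.14].

### API

Orientations are given as a unit quaternion [x, y, z, w].
In Python, from station import read_state, snapshot, camera_info, sign_off gives the robot as it stands.
- The arm moves only by the tool drive_tool, never from a script. Its argument "series" is a list of rows, each an object of numbers: "tx", "ty", "tz": the shift along the tool's x, y, z in mm; "yaw": the turn about the tool's z in degrees; "grip": the opening, from 0 (shut) to 1 (fully open). In form: [{"tx": .., "ty": .., "tz": .., "yaw": .., "grip": ..}, ...]. A call has 1 to 8 rows; each row is the pose to reach, as a shift and turn from the pose commanded when the call began, along the tool's axes at that moment; what a row does not reach only later rows make up. A row lasts 1/8 s, in which the tool goes at most 62.5 mm and 10.7 degrees, less where a joint would pass 70% of its speed; a pose out of reach is approached as far as the arm can. A call with a gripper value outside its range is refused whole. The fingers move at their own pace and stop on an object; the grip force is fixed at half the most. Time passes only in rows, so rows that repeat a pose let the fingers close. It gives the time, the measured TCP pose, the force and the opening at its end, in the units of the state.
- read_state(): the state, without advancing time (a new reading comes with each control period).
- snapshot(name): name is "side" or "top"; returns (picture, depth): 420x560x3 uint8, blue, green, red; 420x560 float32, m along the optical axis (not along the pixel's ray), 0 where there is no reading.
- camera_info(name): a dict with "fovy" (degrees; the focal length in pixels is half the picture's height over the tangent of half this angle, whatever the lens; pixels are square), "cx", "cy" (the principal point, pixels), "dist" ([k1, k2, p1, p2, k3] as OpenCV has them; the pictures are not rectified), "cam_to_world" (4x4, takes a point from camera to world coordinates). Camera axes: x right, y down, z forward; pixel columns grow to the right and rows downward; lengths in m; the calibration is good to about 2 mm. A picture is of the moment at which its call begins. camera_info takes no time and is no camera call.
- sign_off(): hands the job in, once; it reports no verdict.
The state is a dict: "t": time; "q": joint angles; "qd": joint speeds; "effort": joint torques, N m; "tcp_pos": TCP position; "tool_rot": TCP orientation; "ft_force": force on the tool from outside, world axes, zero at the start; "torque": the same for the moment, N m; "gripper_width": finger opening in m.
Only numpy, scipy, OpenCV 4.12 (cv2) and the standard library are available. Lean on these libraries where they do the work, as an engineer would, in place of code of your own. Each camera call takes 0.05 s, during which the arm holds its last target.

### The job

Slide the specimen carriage fully home under the microscope by pushing its blue handle, then press the red pad of the raised, sprung hold-down frame down until the catch holds it, and let go. Do not bump the microscope's column or head, and leave the bottle, tub and dish where they stand.

Things in the scene. Friction and masses are not known exactly. Their poses are not given: they have to be found in the camera images.
- stand: Grey base plate of a digital microscope, fixed, placed anew each time: 400 x 200 x 20 mm (x -160 to 240, y -100 to 100). Origin on the bench right below the red pad's middle as clamped. Its x is the way the carriage is pushed in (roughly away from the robot), y to the left, z up. A black catch housing stands at x -8 to 38, y 74 to 94 mm, top at z = 88 mm.
- scope: Column, boom and head of the microscope, fixed to the stand; origin and axes the same as the stand's. Column 55 x 55 mm at x = 190, y = -150 mm, 420 mm tall. The boom, z = 308 to 353 mm, runs from it to the round head.
- ring_light (a point): Centre of the underside of the head's black ring light (42 mm radius), at x = 54, y = 0, z = 197 mm in the stand's frame; the head rises above it to z = 435 mm. Its near edge stands right above the red pad, so an upright gripper at the pad would hit it: lean the gripper back to the stand's -x side, about 30 to 45 degrees, fingers pointing down and along +x.
- handle_face (a point): Centre of the near (-x) face of the carriage's blue upright handle plate: 12 mm thick along x, 60 mm wide along y, from z = 28 to 75 mm above the bench; this point is at z = 56 mm. Push it along the stand's +x. When home it lies at x = -74, y = 0 mm in the stand's frame.
- carriage (a joint): Travel of the aluminium carriage that bears the grey stone specimen, m. 0 = fully out, 0.070 = fully home against its stop, larger = further under the microscope. It slides with 2 N friction and stays where it is left.
- pad_top (a point): Centre of the top face of the red pad (40 mm along x, 70 mm along y) at the near, free end of the hold-down frame, whose hinge line runs along y at x = 132, z = 62 mm in the stand's frame. Raised: at about x = 16, z = 127 mm in the stand's frame, sloping 24 degrees with its near (-x) edge the higher. Clamped: x = 0, z = 74 mm, level.
- frame (a joint): Angle of the hold-down frame, rad. 0 = raised, at rest; grows as the pad is pressed down; 0.42 = level. A spring lifts it (about 1 N at the pad at first, 5 N at the bottom). From about 0.28 on, the brass catch must also be pushed aside (about 7 N in all), then it snaps over the frame's side pin and holds it at about 0.42. Hard stop at 0.45. Let go before that, it springs up.
- bottle: Amber jar with white cap, 56 mm diameter, 110 mm tall, upright left of the stand; origin at the centre of its underside. To be left alone.
- tub: Clear open tub of white tablets, 90 x 110 x 50 mm, left of the stand; origin at the centre of its underside. To be left alone.
- dish: Shallow steel dish, 90 mm diameter, 18 mm tall, right of the stand; origin at the centre of its underside. To be left alone.

How it is judged:
By the outcome, as a careful person would: the job done as asked, in the order asked, and still so for the second after the job is handed in, with the robot touching nothing.
It also fails if it takes over 50 s, if anything falls off the work surface, if the arm or the gripper's body presses on something with over 40 N, if the wrist force passes 120 N, or if a joint passes its speed limit or range.

## Working session

There is one attempt and no reset: what is moved stays moved. The work goes in short steps, Python scripts to look and compute and a tool call to move; the robot and the scene stay as the last step left them, time stands still between calls to the robot, and variables do not carry over. Pictures are saved under pics/ and viewed, and the job is handed in when it is done.

Besides the shell and the picture viewer there is one more tool, called after "Emit:" as a command line: name --argument value ..., lists and objects as JSON in quotes. drive_tool: Moves the arm, as the interface text tells. Its arguments: {"type":"object","properties":{"series":{"type":"array"}},"required":["series"]}

```bash
ls; mkdir -p pics
python3 - <<'E'
from station import *
import cv2,numpy as np
s=read_state();print({k:np.round(v,3).tolist() for k,v in s.items()})
for n in("side","top"):
    p,d=snapshot(n);cv2.imwrite(f"pics/{n}0.png",p);np.savez(f"{n}0.npz",p=p,d=d)
    c=camera_info(n);print({k:np.round(v,4).tolist() for k,v in c.items()})
E
```

```text
pics
{'t': 0.0, 'q': [1.436, 0.359, 0.011, -0.0, -1.224, -0.288], 'qd': [0.0, 0.002, -0.0, -0.001, 0.001, 0.0], 'effort': [-0.0, -58.332, 29.342, 6.937, -0.006, 0.0], 'tcp_pos': [0.277, 0.615, 0.206], 'tool_rot': [0.978, -0.21, -0.0, 0.001], 'ft_force': [0.347, 0.402, -0.332], 'torque': [0.019, 0.069, -0.008], 'gripper_width': 0.085}
{'fovy': 51.6334, 'cx': 279.6609, 'cy': 215.3343, 'dist': [-0.129, 0.0, 0.0, 0.0, 0.0], 'cam_to_world': [[0.8245, -0.3123, 0.4719, 0.1728], [-0.5658, -0.4729, 0.6755, -0.5715], [0.0122, -0.8239, -0.5666, 0.6349], [0.0, 0.0, 0.0, 1.0]]}
{'fovy': 57.7142, 'cx': 280.6546, 'cy': 206.6451, 'dist': [-0.0814, 0.0, 0.0, 0.0, 0.0], 'cam_to_world': [[0.0171, -0.9964, 0.0827, 0.5483], [-0.9998, -0.0168, 0.0045, 0.0398], [-0.003, -0.0828, -0.9966, 0.8814], [0.0, 0.0, 0.0, 1.0]]}
```

View pics/side0.png

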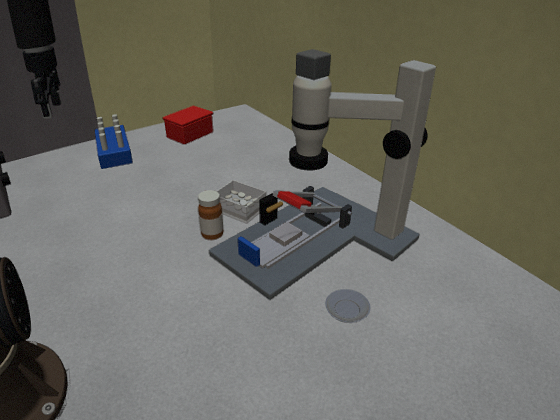

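View pics/top0.png

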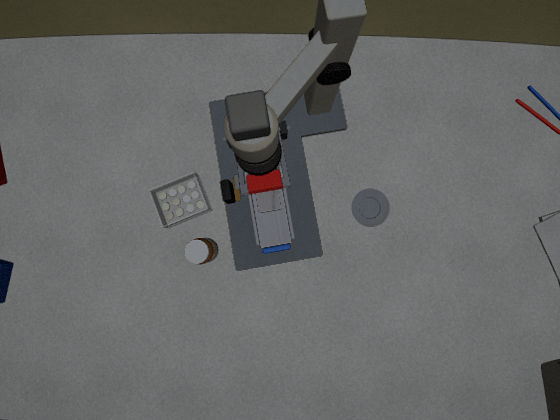

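```bash
cat > h.py <<'E'
import cv2,numpy as np
from station import *
def K(c,h=420):
    f=h/2/np.tan(np.radians(c['fovy'])/2);return np.array([[f,0,c['cx']],[0,f,c['cy']],[0,0,1.]])
def rays(n,uv):
    c=camera_info(n);T=np.array(c['cam_to_world'])
    u=cv2.undistortPoints(np.array(uv,float).reshape(-1,1,2),K(c),np.array(c['dist'],float)).reshape(-1,2)
    r=np.c_[u,np.ones(len(u))]
    return T[:3,3],r@T[:3,:3].T
def plane(n,uv,z):
    o,r=rays(n,uv);return o+r*((z-o[2])/r[:,2])[:,None]
def cloud(n,d):
    v,u=np.mgrid[:420,:560];o,r=rays(n,np.c_[u.ravel(),v.ravel()])
    P=o+r*d.ravel()[:,None];P[d.ravel()==0]=np.nan
    return P.reshape(420,560,3)
def proj(n,P):
    c=camera_info(n);W=np.linalg.inv(np.array(c['cam_to_world']))
    rv,_=cv2.Rodrigues(W[:3,:3]);return cv2.projectPoints(np.array(P,float).reshape(-1,1,3),rv,W[:3,3],K(c),np.array(c['dist'],float))[0].reshape(-1,2)
E
python3 - <<'E'
from h import *
for n in("top","side"):
    z=np.load(n+"0.npz");p,d=z['p'].astype(int),z['d'];P=cloud(n,d)
    B,G,R=p[...,0],p[...,1],p[...,2]
    print(n,"bench z",np.nanmedian(P[300:400,200:400,2]) )
    for nm,m in(("blue",(B>R+50)&(B>G+30)),("red",(R>B+60)&(R>G+60))):
        k,l,s,c=cv2.connectedComponentsWithStats(m.astype(np.uint8))
        for i in range(1,k):
            if s[i,4]<30: continue
            Q=P[l==i];print(nm,s[i].tolist(),c[i].round(1),np.nanmedian(Q,0).round(4),np.nanmin(Q,0).round(3),np.nanmax(Q,0).round(3))
p=np.load("top0.npz")['p']
cv2.imwrite("pics/t_crop.png",cv2.resize(p[80:290,140:340],None,fx=2.8,fy=2.8,interpolation=cv2.INTER_CUBIC))
p=np.load("side0.npz")['p']
cv2.imwrite("pics/s_crop.png",cv2.resize(p[130:310,195:425],None,fx=3.3,fy=3.3,interpolation=cv2.INTER_CUBIC))
E
```

```text
top bench z -0.0006587914674430762
blue [529, 86, 31, 33, 144] [544.  101.2] [ 0.8941 -0.6033  0.0086] [ 0.852 -0.643 -0.001] [ 0.931 -0.565  0.014]
blue [263, 244, 27, 9, 138] [276.1 248.2] [0.5275 0.0517 0.0744] [0.519 0.024 0.071] [0.537 0.079 0.078]
red [516, 99, 44, 35, 174] [537.8 115.5] [ 0.8569 -0.5838  0.0084] [ 0.814 -0.639  0.001] [ 0.895 -0.531  0.013]
red [247, 170, 36, 24, 603] [264.1 182. ] [0.6595 0.0768 0.1276] [0.638 0.041 0.117] [0.686 0.113 0.136]
side bench z -0.00025009919343488285
blue [95, 125, 37, 43, 933] [112.8 148.7] [0.4399 0.7042 0.0476] [ 0.381  0.678 -0.191] [0.534 1.519 0.095]
blue [238, 237, 22, 29, 365] [248.4 250.4] [0.5242 0.0447 0.0602] [0.516 0.018 0.018] [0.566 0.133 0.076]
red [163, 106, 50, 38, 1056] [185.9 122.3] [0.6936 0.749  0.0692] [0.639 0.708 0.006] [0.8   0.843 0.083]
red [277, 191, 34, 18, 289] [292.4 198.6] [0.6508 0.0714 0.1277] [ 0.637  0.038 -0.002] [0.792 0.277 0.135]
```

View pics/t_crop.png

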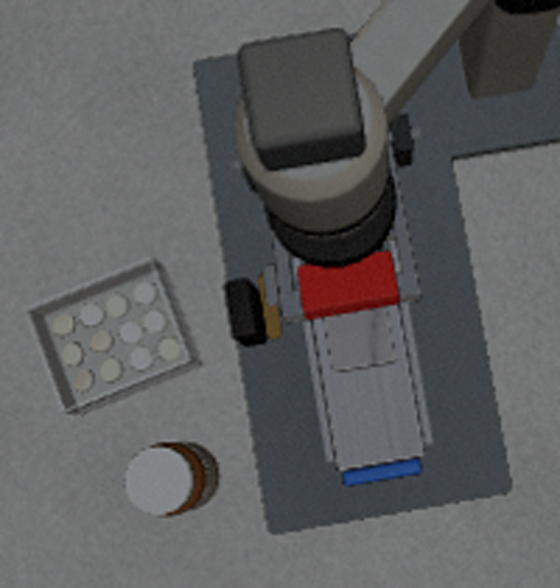

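View pics/s_crop.png

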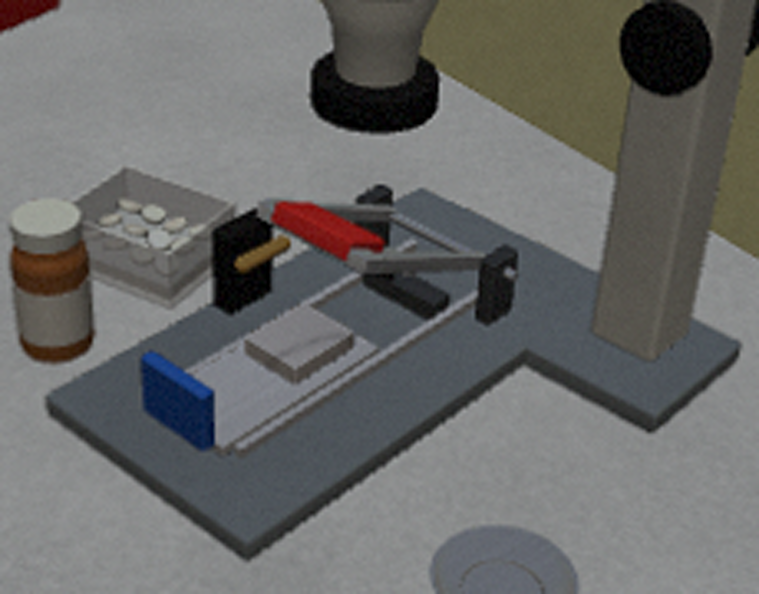

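Run:
```python
from h import *
uv=[(235.7,270),(322.5,255.7),(209.3,102.1)]
g=cv2.cvtColor(np.load("top0.npz")['p'],cv2.COLOR_BGR2GRAY)
uvr=cv2.cornerSubPix(g,np.array(uv,np.float32).reshape(-1,1,2),(4,4),(-1,-1),(3,50,.01)).reshape(-1,2)
print(uvr)
sd=[(195+248/3.3,130+556/3.3),(195+48/3.3,130+404/3.3)]
S=plane("side",sd,.02)
for q in(uv,uvr):
    A=plane("top",q,.02);print(A.round(4))
    nl,nr,fl=A
    print("len",np.linalg.norm(nl-nr),np.linalg.norm(nl-fl))
    a=fl-nl;b=nl-nr
    print("yaw",np.degrees(np.arctan2(a[1],a[0])),np.degrees(np.arctan2(-b[0],b[1])))
    # fit
    M=np.array([(-.16,.1),(-.16,-.1),(.24,.1)]);W=A[:,:2]
    mc,wc=M.mean(0),W.mean(0);U,_,V=np.linalg.svd((M-mc).T@(W-wc));R=(U@V).T
    o=wc-R@mc;print("yaw fit",np.degrees(np.arctan2(R[1,0],R[0,0])),"origin",o.round(4))
    for nm,w in(("handle top",(.5275,.0517)),("pad",(.6595,.0768)),("padside",(.6508,.0714))):print(nm,(R.T@(np.array(w)-o)).round(4))
print("side near corners (R,L)",S.round(4))
```

```text
[[235.68051 270.23468]
 [321.12506 256.09518]
 [208.60306 101.61086]]
[[ 0.4754  0.1421  0.02  ]
 [ 0.5107 -0.0523  0.02  ]
 [ 0.8629  0.2151  0.02  ]]
len 0.19765290740359096 0.3943250130514722
yaw 10.662792843985725 10.303091433797071
yaw fit 10.619026690601213 origin [0.6487 0.0738]
handle top [-0.1232  0.0006]
pad [0.0112 0.001 ]
padside [ 0.0016 -0.0027]
[[ 0.4749  0.1422  0.02  ]
 [ 0.5098 -0.0492  0.02  ]
 [ 0.8641  0.2168  0.02  ]]
len 0.19457431712698853 0.39631123203237895
yaw 10.853432127773504 10.346357435121723
yaw fit 10.545730670691437 origin [0.6486 0.0753]
handle top [-0.1234 -0.0011]
pad [ 0.011  -0.0006]
padside [ 0.0015 -0.0043]
side near corners (R,L) [[ 0.5065 -0.0655  0.02  ]
 [ 0.4723  0.1275  0.02  ]]
```

Emit:
drive_tool --series '[{"tx": 33,"ty": 38,"tz": -3,"yaw": 5,"grip": 0},{"tx": 66,"ty": 76,"tz": -5,"yaw": 10,"grip": 0},{"tx": 99,"ty": 114,"tz": -5,"yaw": 15,"grip": 0},{"tx": 132,"ty": 152,"tz": -5,"yaw": 20,"grip": 0},{"tx": 165,"ty": 190,"tz": -5,"yaw": 25,"grip": 0},{"tx": 198,"ty": 228,"tz": -5,"yaw": 30,"grip": 0},{"tx": 231,"ty": 266,"tz": -5,"yaw": 35,"grip": 0},{"tx": 264,"ty": 304,"tz": -5,"yaw": 40,"grip": 0}]'

```text
t: 1.1
tcp_pos: [0.393, 0.2283, 0.2115]
tool_rot: [0.846, -0.533, -0.0, -0.0]
ft_force: [0.5, 0.3, 0.4]
gripper_width: 0.0
```

```bash
cat >> h.py <<'E'
from scipy.spatial.transform import Rotation as Ro
O=np.array([.6487,.0745,0]);YAW=10.6
RS=Ro.from_euler('z',YAW,degrees=True).as_matrix()
def to_stand(w): return (np.asarray(w)-O)@RS
def to_world(s): return O+RS@np.asarray(s)
def go(s):
    st=read_state();T=Ro.from_quat(st['tool_rot']).as_matrix()
    d=T.T@(to_world(s)-st['tcp_pos'])*1000
    y=T[:,1];cur=np.degrees(np.arctan2(y[1],y[0]));dy=-((YAW+180-cur+180)%360-180)
    print("shift mm",d.round(1),"yaw",round(dy,1),"now stand",(to_stand(st['tcp_pos'])*1000).round(1),"tilt",T[:,2].round(3),"q",np.round(st['q'],2),"F",np.round(st['ft_force'],1),"t",st['t'])
E
python3 -c "
from h import *
go([-.2,0,.2])"
```

```text
shift mm [197.4  29.2  11.5] yaw 15.0 now stand [-223.   198.2  211.5] tilt [-0.  0. -1.] q [ 0.96 -0.02 -0.44 -0.   -1.15 -0.51] F [0.5 0.3 0.4] t 1.1
```

Emit:
drive_tool --series '[{"tx": 40,"ty": 6,"tz": 2,"yaw": 4,"grip": 0},{"tx": 80,"ty": 12,"tz": 4,"yaw": 8,"grip": 0},{"tx": 120,"ty": 18,"tz": 6,"yaw": 12,"grip": 0},{"tx": 160,"ty": 24,"tz": 10,"yaw": 15,"grip": 0},{"tx": 197,"ty": 29,"tz": 11,"yaw": 15,"grip": 0},{"tx": 197,"ty": 29,"tz": 11,"yaw": 15,"grip": 0}]'

```text
t: 1.85
tcp_pos: [0.4525, 0.038, 0.2001]
tool_rot: [0.769, -0.639, -0.0, 0.001]
ft_force: [0.0, -0.8, 1.0]
gripper_width: 0.0002
```

Run:
```python
from h import *
go([-.2,0,.06])
for n in("side","top"):
    p,d=snapshot(n);cv2.imwrite(f"pics/{n}1.png",p);np.savez(f"{n}1.npz",p=p,d=d)
```

```text
shift mm [  0.2   0.2 140.1] yaw -0.0 now stand [-1.996e+02  2.000e-01  2.001e+02] tilt [-0.001 -0.001 -1.   ] q [ 0.52 -0.01 -0.46 -0.   -1.12 -0.34] F [ 0.  -0.8  1. ] t 1.85
```

View pics/side1.png

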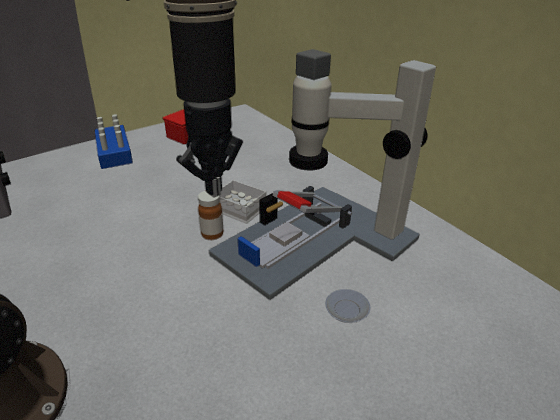

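View pics/top1.png

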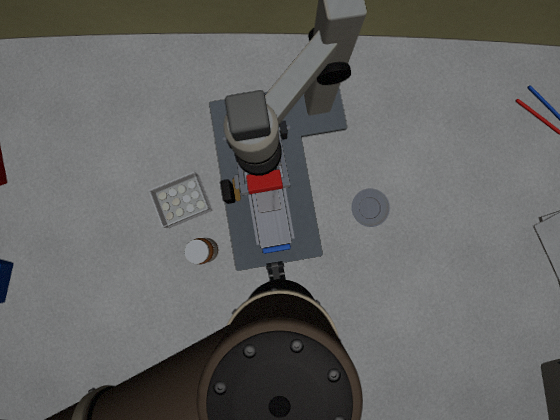

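Run:
```python
from h import *
tcp=read_state()['tcp_pos']
for n in("side","top"):
    z=np.load(n+"1.npz");z0=np.load(n+"0.npz")
    P=cloud(n,z['d']);m=np.isfinite(P[...,2])&(abs(z['d']-z0['d'])>.03)
    Q=to_stand(P[m]);Q=Q-to_stand(tcp)
    Q=Q[np.linalg.norm(Q[:,:2],axis=1)<.25]
    print(n)
    for h in np.arange(-.02,.6,.02):
        q=Q[(Q[:,2]>=h)&(Q[:,2]<h+.02)]
        if len(q)>8: print(round(h,2),len(q),"x",np.percentile(q[:,0],[1,99]).round(3),"y",np.percentile(q[:,1],[1,99]).round(3))
```

```text
side
0.02 98 x [-0.014  0.229] y [-0.015  0.006]
0.04 161 x [-0.014  0.014] y [-0.015  0.004]
0.06 274 x [-0.033  0.037] y [-0.017  0.007]
0.08 446 x [-0.049  0.05 ] y [-0.02   0.011]
0.1 644 x [-0.06   0.059] y [-0.022  0.008]
0.12 574 x [-0.049  0.048] y [-0.023  0.003]
0.14 300 x [-0.038  0.024] y [-0.04   0.009]
0.16 560 x [-0.037  0.026] y [-0.041  0.013]
0.18 678 x [-0.036  0.032] y [-0.041  0.014]
0.2 447 x [-0.045  0.032] y [-0.049  0.012]
0.22 783 x [-0.045  0.03 ] y [-0.049  0.014]
0.24 811 x [-0.045  0.031] y [-0.049  0.012]
0.26 850 x [-0.045  0.029] y [-0.049  0.015]
0.28 886 x [-0.045  0.031] y [-0.049  0.013]
0.3 909 x [-0.045  0.03 ] y [-0.049  0.014]
0.32 967 x [-0.047  0.031] y [-0.051  0.015]
0.34 817 x [-0.05   0.031] y [-0.054  0.017]
top
0.08 10 x [0.031 0.04 ] y [-0.012  0.012]
0.1 195 x [0.04  0.062] y [-0.013  0.012]
0.12 96 x [0.038 0.064] y [-0.01   0.009]
0.2 30 x [0.032 0.23 ] y [-0.033  0.032]
0.22 103 x [0.022 0.244] y [-0.041  0.029]
0.24 121 x [0.023 0.047] y [-0.04  0.03]
0.26 122 x [0.028 0.047] y [-0.036  0.025]
0.28 106 x [0.032 0.047] y [-0.033  0.019]
0.34 654 x [0.009 0.052] y [-0.05   0.039]
0.36 301 x [0.001 0.049] y [-0.043  0.137]
0.38 703 x [-0.011  0.049] y [-0.042  0.179]
0.4 2771 x [-0.008  0.049] y [-0.038  0.168]
0.42 4296 x [-0.005  0.049] y [-0.037  0.14 ]
0.44 6366 x [-0.013  0.049] y [-0.047  0.062]
0.46 8180 x [-0.01   0.039] y [-0.038  0.036]
```

Emit:
drive_tool --series '[{"tz": 45,"grip": 0},{"tz": 90,"grip": 0},{"tz": 130,"grip": 0},{"tz": 143,"grip": 0},{"tz": 143,"grip": 0}]'

```text
validation failed for argument at $.se...
```

Run:
```python
from h import *
go([-.15,0,.057])
go([-.09,0,.057])
for n in("side","top"):
    p,d=snapshot(n);np.savez(f"{n}2.npz",p=p,d=d)
    q=p[130:310,180:380] if n=="side" else p[150:300,180:360]
    cv2.imwrite(f"pics/{n}2.png",cv2.resize(q,None,fx=3,fy=3,interpolation=cv2.INTER_CUBIC))
```

```text
shift mm [  2.  -49.5 143.3] yaw 0.1 now stand [-199.4    1.9  200.3] tilt [-0.001 -0.    -1.   ] q [ 0.52 -0.01 -0.46 -0.   -1.12 -0.34] F [-1.4  0.6  0.3] t 1.95
shift mm [   2.1 -109.5  143.3] yaw 0.1 now stand [-199.4    1.9  200.3] tilt [-0.001 -0.    -1.   ] q [ 0.52 -0.01 -0.46 -0.   -1.12 -0.34] F [-1.4  0.6  0.3] t 1.95
```

View pics/side2.png

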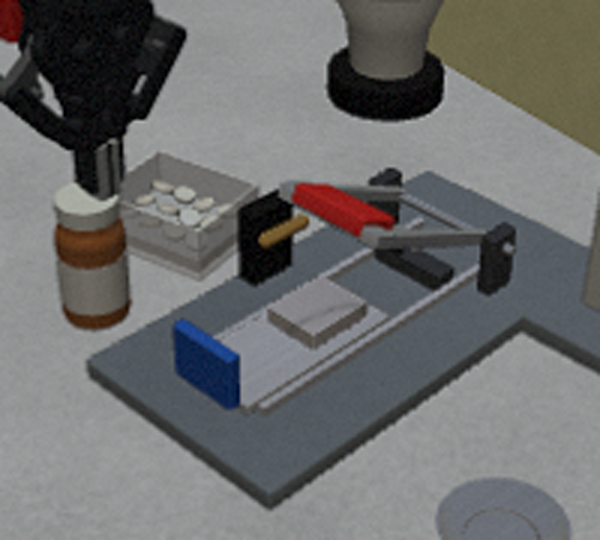

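Emit:
drive_tool --series '[{"tx": 0,"ty": 0,"tz": 45,"yaw": 0,"grip": 0},{"tx": 0,"ty": 0,"tz": 90,"yaw": 0,"grip": 0},{"tx": 0,"ty": 0,"tz": 130,"yaw": 0,"grip": 0},{"tx": 0,"ty": 0,"tz": 143,"yaw": 0,"grip": 0},{"tx": 0,"ty": 0,"tz": 143,"yaw": 0,"grip": 0}]'

```text
t: 2.68
tcp_pos: [0.4526, 0.0404, 0.0576]
tool_rot: [0.771, -0.637, -0.0, 0.001]
ft_force: [-0.2, 0.7, -0.7]
gripper_width: -0.0001
```

Run:
```python
from h import *
go([-.09,0,.057])
for n in("side","top"):
    p,d=snapshot(n);np.savez(f"{n}2.npz",p=p,d=d)
    q=p[130:310,180:380] if n=="side" else p[150:300,180:360]
    cv2.imwrite(f"pics/{n}2b.png",cv2.resize(q,None,fx=3,fy=3,interpolation=cv2.INTER_CUBIC))
```

```text
shift mm [   3.1 -109.1    0.5] yaw 0.2 now stand [-199.1    2.6   57.6] tilt [-0.001 -0.001 -1.   ] q [ 0.53  0.16 -0.66  0.   -0.76 -0.34] F [-0.2  0.7 -0.7] t 2.675
```

View pics/side2b.png

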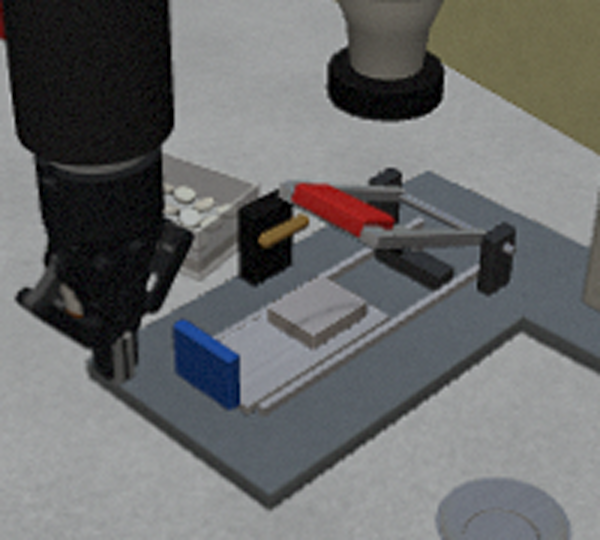

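View pics/top2b.png

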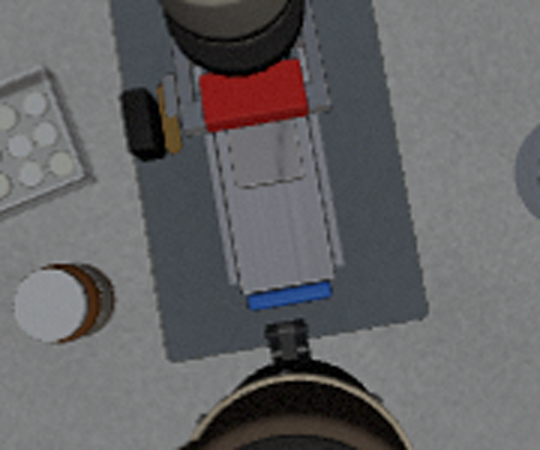

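Emit:
drive_tool --series '[{"tx": 2,"ty": -15,"tz": 0,"yaw": 0,"grip": 0},{"tx": 2,"ty": -30,"tz": 0,"yaw": 0,"grip": 0},{"tx": 2,"ty": -40,"tz": 0,"yaw": 0,"grip": 0},{"tx": 2,"ty": -50,"tz": 0,"yaw": 0,"grip": 0},{"tx": 2,"ty": -60,"tz": 0,"yaw": 0,"grip": 0},{"tx": 2,"ty": -70,"tz": 0,"yaw": 0,"grip": 0},{"tx": 2,"ty": -80,"tz": 0,"yaw": 0,"grip": 0},{"tx": 2,"ty": -88,"tz": 0,"yaw": 0,"grip": 0}]'

```text
t: 3.78
tcp_pos: [0.54, 0.0546, 0.0576]
tool_rot: [0.77, -0.638, 0.0, 0.0]
ft_force: [-0.2, 0.4, 0.7]
gripper_width: -0.0003
```

Emit:
drive_tool --series '[{"tx": 0,"ty": -5,"tz": 0,"yaw": 0,"grip": 0},{"tx": 0,"ty": -8,"tz": 0,"yaw": 0,"grip": 0},{"tx": 0,"ty": -11,"tz": 0,"yaw": 0,"grip": 0}]'

```text
t: 4.15
tcp_pos: [0.5501, 0.0565, 0.0576]
tool_rot: [0.77, -0.638, -0.0, 0.0]
ft_force: [1.4, 0.1, 0.1]
gripper_width: 0.0001
```

Run:
```python
from h import *
go([-.09,0,.057])
for n in("top",):
    p,d=snapshot(n);np.savez(f"{n}3.npz",p=p,d=d)
    q=p[150:300,180:360]
    cv2.imwrite(f"pics/{n}3.png",cv2.resize(q,None,fx=3,fy=3,interpolation=cv2.INTER_CUBIC))
```

```text
shift mm [  0.5 -10.2   0.6] yaw 0.2 now stand [-100.2    0.4   57.6] tilt [-0. -0. -1.] q [ 0.46  0.3  -0.45 -0.   -0.82 -0.27] F [1.4 0.1 0.1] t 4.15
```

View pics/top3.png

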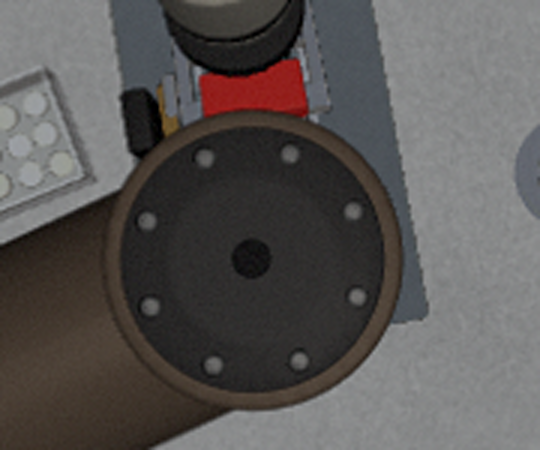

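Run:
```python
from h import *
for n in("side",):
    p,d=snapshot(n);np.savez(f"{n}3.npz",p=p,d=d)
    q=p[130:310,180:380]
    cv2.imwrite(f"pics/{n}3.png",cv2.resize(q,None,fx=3,fy=3,interpolation=cv2.INTER_CUBIC))
print(read_state()['ft_force'])
```

```text
[-0.4854847   0.67950813  0.53864697]
```

View pics/side3.png

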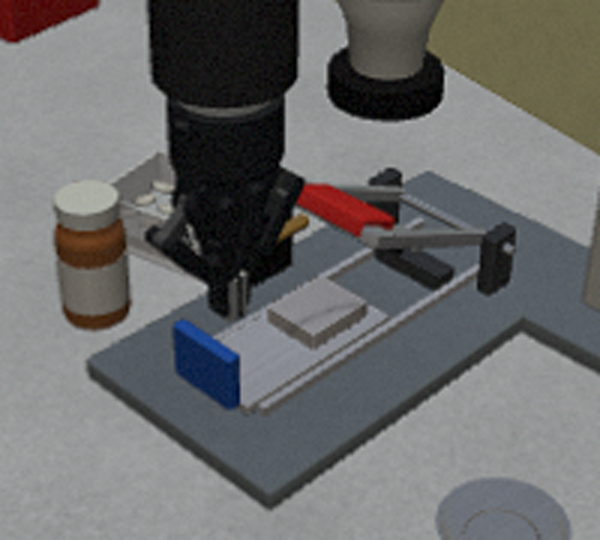

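Run:
```python
from h import *
t2=np.array([.4526,.0404,.0466]);t3=read_state()['tcp_pos']-np.array([0,0,.011])
print("proj tip2 side,top",proj("side",[t2]),proj("top",[t2]),"tip3",proj("side",[t3]),t3)
print("handle corners side", proj("side",[to_world(s) for s in((-.13,.03,.075),(-.13,-.03,.075),(-.13,-.03,.028))]))
for n in("side","top"):
  z=np.load(n+"2.npz");z0=np.load(n+"0.npz")
  P=cloud(n,z['d']);m=np.isfinite(P[...,2])&(abs(z['d']-z0['d'])>.03)&(P[...,2]<.13)
  Q=P[m];Q=Q[np.linalg.norm(Q[:,:2]-t2[:2],axis=1)<.15]
  for h in np.arange(0,.12,.015):
    q=Q[(Q[:,2]>=h)&(Q[:,2]<h+.015)]
    if len(q)>5: print(n,round(h,3),len(q),np.median(q,0).round(3), np.percentile(q,[2,98],axis=0).round(3).tolist())
```

```text
proj tip2 side,top [[219.31034172 268.43915706]] [[280.79152773 282.46755404]] tip3 [[255.89617237 247.67369735]] [0.55033098 0.0565716  0.04662124]
handle corners side [[235.78997949 237.12145862]
 [254.87140153 249.96540019]
 [255.34859902 267.3276371 ]]
side 0.0 14 [ 0.413 -0.016  0.001] [[0.324, -0.083, 0.0], [0.493, 0.179, 0.006]]
side 0.015 9 [0.508 0.03  0.019] [[0.494, -0.047, 0.017], [0.535, 0.109, 0.02]]
side 0.075 20 [0.452 0.031 0.087] [[0.445, 0.027, 0.083], [0.464, 0.035, 0.09]]
side 0.09 93 [0.448 0.032 0.097] [[0.439, 0.027, 0.09], [0.467, 0.044, 0.104]]
side 0.105 89 [0.45  0.031 0.112] [[0.439, 0.028, 0.105], [0.468, 0.042, 0.12]]
top 0.015 8 [0.534 0.007 0.02 ] [[0.484, -0.044, 0.018], [0.592, 0.128, 0.024]]
```

Run:
```python
from h import *
z=np.load("side3.npz");d=z['d'];P=cloud("side",d)
for v in range(218,240):
    print(v,[ (u,)+tuple((P[v,u]*1000).round(0).astype(int).tolist()) if d[v,u]>0 else (u,0) for u in(252,256,259,262,266)])
z=np.load("side1.npz");d=z['d'];P=cloud("side",d);print()
for v in range(176,200,2):
    print(v,[ (u,)+tuple((P[v,u]*1000).round(0).astype(int).tolist()) if d[v,u]>0 else (u,0) for u in(206,210,214,218)])
```

```text
218 [(252, 538, 48, 134), (256, 544, 42, 135), (259, 555, 48, 128), (262, 559, 44, 129), (266, 634, 146, 40)]
219 [(252, 537, 47, 133), (256, 544, 43, 133), (259, 555, 49, 125), (262, 561, 48, 123), (266, 634, 146, 38)]
220 [(252, 536, 46, 132), (256, 544, 43, 130), (259, 555, 49, 123), (262, 559, 44, 124), (266, 635, 147, 34)]
221 [(252, 533, 40, 134), (256, 544, 43, 128), (259, 555, 49, 120), (262, 563, 50, 116), (266, 634, 146, 32)]
222 [(252, 533, 41, 130), (256, 545, 45, 124), (259, 554, 47, 119), (262, 564, 52, 112), (266, 636, 149, 26)]
223 [(252, 536, 46, 124), (256, 544, 43, 123), (259, 552, 45, 118), (262, 565, 53, 108), (266, 633, 144, 27)]
224 [(252, 540, 52, 117), (256, 545, 46, 118), (259, 553, 46, 115), (262, 563, 51, 108), (266, 637, 150, 20)]
225 [(252, 540, 53, 113), (256, 547, 48, 113), (259, 552, 44, 114), (262, 564, 53, 104), (266, 635, 147, 19)]
226 [(252, 540, 53, 110), (256, 546, 47, 112), (259, 552, 44, 111), (262, 565, 54, 100), (266, 634, 146, 17)]
227 [(252, 538, 50, 111), (256, 546, 47, 109), (259, 552, 45, 108), (262, 563, 51, 100), (266, 630, 139, 20)]

[... 1659 characters left out ...]
6, 440, 37, 251), (210, 444, 29, 253), (214, 450, 25, 253), (218, 459, 29, 249)]
186 [(206, 440, 38, 246), (210, 444, 29, 250), (214, 451, 28, 248), (218, 459, 29, 245)]
188 [(206, 440, 38, 242), (210, 443, 29, 245), (214, 449, 24, 246), (218, 459, 29, 241)]
190 [(206, 0), (210, 443, 29, 242), (214, 450, 27, 240), (218, 458, 28, 237)]
192 [(206, 440, 41, 232), (210, 443, 30, 237), (214, 450, 28, 236), (218, 458, 28, 233)]
194 [(206, 518, 219, 110), (210, 442, 29, 234), (214, 449, 27, 232), (218, 457, 27, 230)]
196 [(206, 514, 211, 110), (210, 522, 207, 109), (214, 449, 28, 228), (218, 538, 199, 108)]
198 [(206, 511, 206, 109), (210, 517, 198, 110), (214, 525, 193, 110), (218, 536, 195, 106)]
```

Emit:
drive_tool --series '[{"tx": 0,"ty": 0,"tz": -20,"yaw": 0,"grip": 0},{"tx": 0,"ty": 30,"tz": -25,"yaw": 0,"grip": 0},{"tx": 0,"ty": 70,"tz": -25,"yaw": 0,"grip": 0},{"tx": 0,"ty": 100,"tz": -25,"yaw": 0,"grip": 0},{"tx": 0,"ty": 100,"tz": 5,"yaw": 0,"grip": 0},{"tx": 0,"ty": 100,"tz": 30,"yaw": 0,"grip": 0},{"tx": 0,"ty": 100,"tz": 38,"yaw": 0,"grip": 0},{"tx": 0,"ty": 100,"tz": 38,"yaw": 0,"grip": 0}]'

```text
t: 5.25
tcp_pos: [0.4518, 0.0377, 0.0195]
tool_rot: [0.77, -0.638, -0.0, 0.0]
ft_force: [0.4, -0.6, 0.3]
gripper_width: 0.0001
```

```bash
cat >> h.py <<'E'
def shot(n,k):
    p,d=snapshot(n);np.savez(f"{n}{k}.npz",p=p,d=d)
    q=p[130:310,180:380] if n=="side" else p[150:300,180:360]
    cv2.imwrite(f"pics/{n}{k}.png",cv2.resize(q,None,fx=3,fy=3,interpolation=cv2.INTER_CUBIC));return p,d
E
python3 - <<'E'
from h import *
go([-.09,0,.02])
shot("side","4")
E
```

```text
shift mm [   0.4 -110.3   -0.5] yaw 0.2 now stand [-2.003e+02  1.000e-01  1.950e+01] tilt [-0.001 -0.001 -1.   ] q [ 0.52  0.22 -0.7   0.   -0.65 -0.33] F [ 0.4 -0.6  0.3] t 5.25
```

View pics/side4.png

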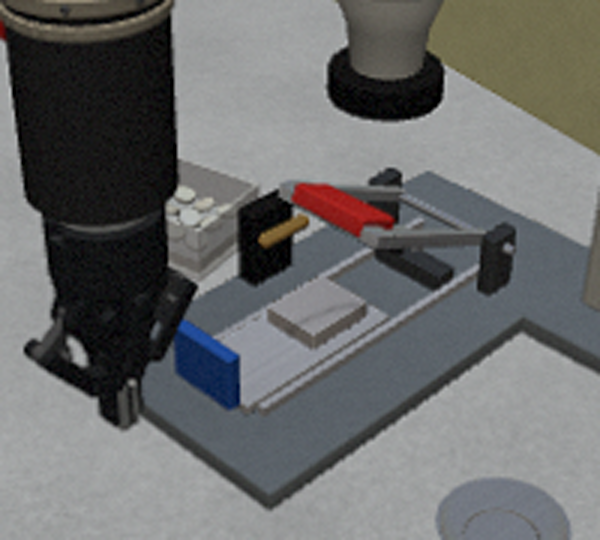

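Emit:
drive_tool --series '[{"tx": 0,"ty": -15,"tz": 0,"yaw": 0,"grip": 0},{"tx": 0,"ty": -30,"tz": 0,"yaw": 0,"grip": 0},{"tx": 0,"ty": -40,"tz": 0,"yaw": 0,"grip": 0},{"tx": 0,"ty": -50,"tz": 0,"yaw": 0,"grip": 0},{"tx": 0,"ty": -60,"tz": 0,"yaw": 0,"grip": 0},{"tx": 0,"ty": -70,"tz": 0,"yaw": 0,"grip": 0},{"tx": 0,"ty": -80,"tz": 0,"yaw": 0,"grip": 0},{"tx": 0,"ty": -90,"tz": 0,"yaw": 0,"grip": 0}]'

```text
t: 6.3
tcp_pos: [0.5406, 0.0546, 0.0194]
tool_rot: [0.77, -0.638, -0.0, 0.0]
ft_force: [-2.9, -0.1, 1.2]
gripper_width: 0.0002
```

Run:
```python
from h import *
go([-.09,0,.02])
shot("side","5")
```

```text
shift mm [  0.4 -19.9  -0.6] yaw 0.2 now stand [-109.9    0.3   19.4] tilt [-0.001 -0.    -1.   ] q [ 0.46  0.34 -0.51 -0.   -0.72 -0.27] F [-2.9 -0.1  1.2] t 6.3
```

View pics/side5.png

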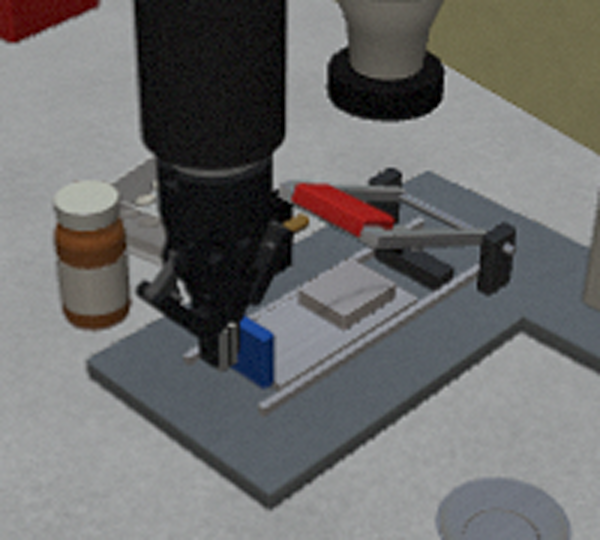

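Contact is good: the fingertips (crop 225,350) are against the handle (255,350), which is moving. I'll creep on to the stop.

Emit:
drive_tool --series '[{"tx": 0,"ty": -8,"tz": 0,"yaw": 0,"grip": 0},{"tx": 0,"ty": -14,"tz": 0,"yaw": 0,"grip": 0},{"tx": 0,"ty": -18,"tz": 0,"yaw": 0,"grip": 0},{"tx": 0,"ty": -20,"tz": 0,"yaw": 0,"grip": 0}]'

```text
t: 6.85
tcp_pos: [0.5601, 0.0584, 0.0195]
tool_rot: [0.77, -0.638, -0.0, 0.0]
ft_force: [-2.6, -0.0, -0.0]
gripper_width: -0.0001
```

Emit:
drive_tool --series '[{"tx": 0,"ty": -2,"tz": 0,"yaw": 0,"grip": 0},{"tx": 0,"ty": -3,"tz": 0,"yaw": 0,"grip": 0}]'

```text
t: 7.1
tcp_pos: [0.5628, 0.0589, 0.0195]
tool_rot: [0.77, -0.638, -0.0, 0.0]
ft_force: [-4.0, 0.8, -0.2]
gripper_width: -0.0
```

Emit:
drive_tool --series '[{"tx": 0,"ty": -2,"tz": 0,"yaw": 0,"grip": 0},{"tx": 0,"ty": -2,"tz": 0,"yaw": 0,"grip": 0}]'

```text
t: 7.35
tcp_pos: [0.5627, 0.0588, 0.0194]
tool_rot: [0.77, -0.638, -0.001, 0.001]
ft_force: [-9.2, 0.4, 5.0]
gripper_width: -0.0002
```

Emit:
drive_tool --series '[{"tx": 0,"ty": -2,"tz": 0,"yaw": 0,"grip": 0},{"tx": 0,"ty": -2,"tz": 0,"yaw": 0,"grip": 0}]'

```text
t: 7.6
tcp_pos: [0.5627, 0.0587, 0.0193]
tool_rot: [0.77, -0.638, -0.002, 0.003]
ft_force: [-17.0, 2.8, 10.6]
gripper_width: -0.0003
```

Emit:
drive_tool --series '[{"tx": 0,"ty": 6,"tz": 0,"yaw": 0,"grip": 0},{"tx": 0,"ty": 30,"tz": 0,"yaw": 0,"grip": 0},{"tx": 0,"ty": 70,"tz": 0,"yaw": 0,"grip": 0},{"tx": 0,"ty": 120,"tz": -30,"yaw": 0,"grip": 1},{"tx": 0,"ty": 120,"tz": -90,"yaw": 0,"grip": 1},{"tx": 0,"ty": 120,"tz": -130,"yaw": 0,"grip": 1},{"tx": 0,"ty": 120,"tz": -130,"yaw": 0,"grip": 1},{"tx": 0,"ty": 120,"tz": -130,"yaw": 0,"grip": 1}]'

```text
t: 8.6
tcp_pos: [0.4492, 0.0374, 0.1498]
tool_rot: [0.77, -0.638, 0.0, -0.001]
ft_force: [-0.2, 0.5, 0.4]
gripper_width: 0.0856
```

Run:
```python
from h import *
go([-.09,0,.02]); print(read_state()['gripper_width'])
shot("top","6");p,d=shot("side","6");cv2.imwrite("pics/side6f.png",p)
tcp=read_state()['tcp_pos'];R2=to_stand
for n in("side","top"):
    z=np.load(n+"6.npz");z0=np.load(n+"0.npz");P=cloud(n,z['d']);m=np.isfinite(P[...,2])&(abs(z['d']-z0['d'])>.03)
    Q=to_stand(P[m])-to_stand(tcp);Q=Q[np.linalg.norm(Q[:,:2],axis=1)<.12]
    for h in np.arange(-.02,.2,.01):
        q=Q[(Q[:,2]>=h)&(Q[:,2]<h+.01)]
        if len(q)>8: print(n,round(h,2),len(q),"x",np.percentile(q[:,0],[1,50,99]).round(3),"y",np.percentile(q[:,1],[1,99]).round(3))
    p,d=z['p'].astype(int),z['d'];B,G,R=p[...,0],p[...,1],p[...,2]
    for nm,m in(("blue",(B>R+50)&(B>G+30)),("red",(R>B+60)&(R>G+60))):
        k,l,s,c=cv2.connectedComponentsWithStats(m.astype(np.uint8))
        for i in range(1,k):
            if s[i,4]<30: continue
            q=to_stand(P[l==i]);print(nm,c[i].round(1),np.nanmedian(q,0).round(4),np.nanpercentile(q,3,axis=0).round(3),np.nanpercentile(q,97,axis=0).round(3))
```

```text
shift mm [   0.7 -112.7  130. ] yaw 0.2 now stand [-202.9    0.3  149.8] tilt [ 0.001  0.001 -1.   ] q [ 0.52  0.03 -0.54 -0.   -0.99 -0.33] F [-0.2  0.5  0.4] t 8.6
0.08564400541492585
side 0.03 15 x [-0.048  0.044  0.048] y [-0.01  0.01]
side 0.04 79 x [-0.054  0.043  0.056] y [-0.014  0.01 ]
side 0.05 111 x [-0.056 -0.043  0.055] y [-0.013  0.009]
side 0.06 114 x [-0.055  0.043  0.055] y [-0.013  0.011]
side 0.07 93 x [-0.055  0.043  0.056] y [-0.013  0.01 ]
side 0.08 168 x [-0.073 -0.042  0.072] y [-0.015  0.01 ]
side 0.09 297 x [-0.073 -0.037  0.073] y [-0.018  0.011]
side 0.1 369 x [-0.071 -0.027  0.072] y [-0.019  0.013]
side 0.11 294 x [-0.07  -0.02   0.071] y [-0.019  0.015]
side 0.12 365 x [-0.069 -0.014  0.068] y [-0.021  0.009]
side 0.13 428 x [-0.068 -0.016  0.067] y [-0.019  0.009]
side 0.14 198 x [-0.066 -0.034  0.066] y [-0.014  0.012]
side 0.15 157 x [-0.036 -0.023  0.023] y [-0.038  0.008]
side 0.16 245 x [-0.036 -0.02   0.025] y [-0.038  0.013]
side 0.17 252 x [-0.036 -0.021  0.028] y [-0.038  0.013]
side 0.18 260 x [-0.036 -0.022  0.023] y [-0.039  0.014]
side 0.1
[... 419 characters left out ...]
 0.05  0.057] y [-0.012  0.014]
top 0.09 52 x [0.045 0.061 0.075] y [-0.011  0.013]
top 0.1 74 x [0.036 0.042 0.074] y [-0.016  0.017]
top 0.11 26 x [0.034 0.072 0.073] y [-0.015  0.017]
top 0.12 27 x [0.053 0.07  0.071] y [-0.01   0.012]
top 0.13 104 x [0.039 0.05  0.07 ] y [-0.011  0.013]
top 0.14 129 x [0.041 0.062 0.068] y [-0.011  0.013]
blue [544.1 101.2] [ 0.1161 -0.7113  0.0085] [ 0.074 -0.741  0.002] [ 0.157 -0.682  0.011]
blue [271.6 222. ] [-0.0676 -0.0004  0.0738] [-0.073 -0.027  0.068] [-0.062  0.027  0.077]
red [538.1 115.7] [ 0.082  -0.6861  0.0083] [ 0.037 -0.73   0.005] [ 0.127 -0.642  0.012]
red [264.2 182. ] [0.0108 0.     0.1278] [-0.005 -0.032  0.12 ] [0.031 0.033 0.134]
```

View pics/side6f.png

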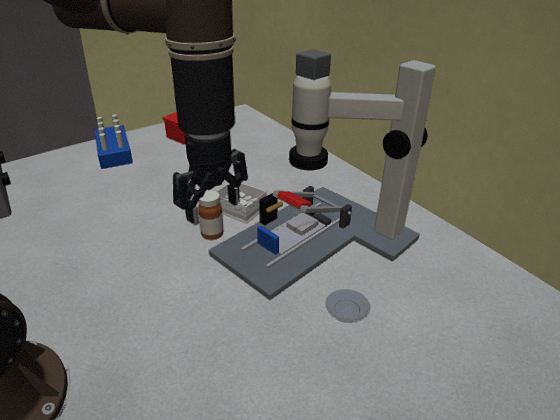

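View pics/top6.png

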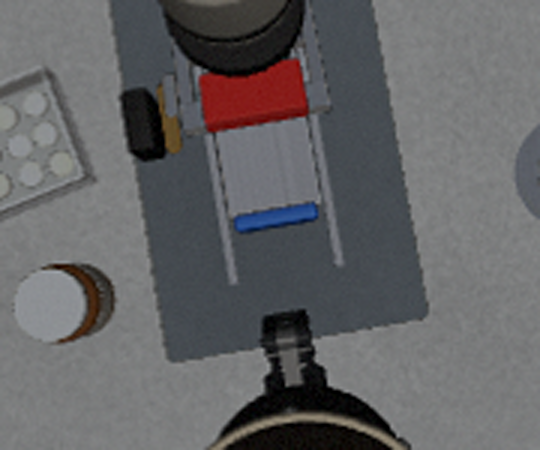

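Run:
```python
from h import *
# bottle cap centre in top0, tub corners, using crop coords /2.8+offset
f=lambda a,b:(140+a/2.8,80+b/2.8)
print("bottle cap",to_stand(plane("top",[f(160,480)],.11))*1000)
print("tub rim",(to_stand(plane("top",[f(30,310),f(155,260),f(200,362),f(72,412)],.05))*1000).round(0))
P=cloud("side",np.load("side0.npz")['d']);Q=to_stand(P.reshape(-1,3))
q=Q[(abs(Q[:,2]-.108)<.006)&(Q[:,1]>.1)&(Q[:,1]<.3)&(Q[:,0]<.0)];print("bottle side",q.min(0),q.max(0))
# head profile from side and top0
for n in("side","top"):
  Q=to_stand(cloud(n,np.load(n+"0.npz")['d']).reshape(-1,3))
  for h in np.arange(.19,.44,.02):
    q=Q[(Q[:,2]>=h)&(Q[:,2]<h+.02)&(abs(Q[:,0]-.054)<.07)&(abs(Q[:,1])<.06)]
    if len(q)>10: print(n,round(h,2),len(q),"x",np.percentile(q[:,0],[2,98]).round(3),"y",np.percentile(q[:,1],[2,98]).round(3),"r max",np.percentile(np.hypot(q[:,0]-.054,q[:,1]),97).round(3))
# wrist housing profile from side6 relative TCP
```

```text
bottle cap [[-102.83158849  157.71053729  110.        ]]
tub rim [[ 47. 254.  50.]
 [ 69. 149.  50.]
 [-17. 126.  50.]
 [-39. 232.  50.]]
bottle side [-0.12537436  0.13312356  0.1022125 ] [-0.07654234  0.18242903  0.11198082]
side 0.19 143 x [0.013 0.068] y [-0.042  0.018] r max 0.043
side 0.21 510 x [0.014 0.086] y [-0.042  0.033] r max 0.043
side 0.23 210 x [0.027 0.065] y [-0.028  0.014] r max 0.029
side 0.25 215 x [0.023 0.065] y [-0.033  0.012] r max 0.033
side 0.27 282 x [0.017 0.07 ] y [-0.038  0.017] r max 0.039
side 0.29 353 x [0.017 0.074] y [-0.039  0.019] r max 0.04
side 0.31 490 x [0.017 0.085] y [-0.059  0.017] r max 0.065
side 0.33 518 x [0.017 0.086] y [-0.059  0.017] r max 0.066
side 0.35 493 x [0.018 0.115] y [-0.057  0.015] r max 0.076
side 0.37 446 x [0.019 0.073] y [-0.038  0.021] r max 0.038
side 0.39 340 x [0.03  0.075] y [-0.026  0.02 ] r max 0.033
side 0.41 366 x [0.029 0.076] y [-0.026  0.021] r max 0.033
side 0.43 188 x [0.031 0.076] y [-0.024  0.018] r max 0.03
top 0.19 28 x [0.014 0.04 ] y [-0.038  0.033] r max 0.042
top 0.21 463 x [0.014 0.055] y [-0.039  0.04 ] r max 0.042
top 0.27 39 x [0.018 0.039] y [-0.033  0.027] r max 0.038
top 0.29 140 x [0.017 0.043] y [-0.034  0.035] r max 0.039
top 0.31 174 x [0.017 0.084] y [-0.058  0.033] r max 0.064
top 0.33 245 x [0.018 0.112] y [-0.058  0.03 ] r max 0.068
top 0.35 736 x [0.018 0.121] y [-0.059  0.027] r max 0.086
top 0.37 816 x [0.019 0.071] y [-0.034  0.037] r max 0.037
top 0.39 144 x [0.03  0.035] y [-0.024  0.024] r max 0.033
top 0.41 259 x [0.03  0.072] y [-0.024  0.026] r max 0.032
top 0.43 1451 x [0.032 0.077] y [-0.022  0.024] r max 0.029
```

Emit:
drive_tool --series '[{"tx": -10,"ty": 0,"tz": 0,"yaw": 10,"grip": 1},{"tx": -20,"ty": 0,"tz": 0,"yaw": 20,"grip": 1},{"tx": -30,"ty": 0,"tz": 0,"yaw": 30,"grip": 1},{"tx": -40,"ty": 0,"tz": 0,"yaw": 40,"grip": 1},{"tx": -50,"ty": 0,"tz": 0,"yaw": 50,"grip": 1},{"tx": -60,"ty": 0,"tz": 0,"yaw": 60,"grip": 1},{"tx": -70,"ty": 0,"tz": 0,"yaw": 70,"grip": 1},{"tx": -75,"ty": 0,"tz": 0,"yaw": 80,"grip": 1}]'

```text
t: 9.7
tcp_pos: [0.4346, 0.111, 0.1484]
tool_rot: [-0.178, 0.984, -0.001, -0.001]
ft_force: [-0.2, -0.4, 0.4]
gripper_width: 0.0854
```

Emit:
drive_tool --series '[{"tx": 0,"ty": 0,"tz": 0,"yaw": 10,"grip": 1},{"tx": 0,"ty": 0,"tz": 0,"yaw": 10,"grip": 1},{"tx": 0,"ty": 0,"tz": 0,"yaw": 10,"grip": 1}]'

```text
t: 10.07
tcp_pos: [0.4348, 0.1107, 0.149]
tool_rot: [-0.096, 0.995, -0.0, -0.0]
ft_force: [0.6, 0.4, 0.0]
gripper_width: 0.0858
```

```bash
python3 -c "
from h import *
go([-.06,.075,.13]);go([-.007,.075,.13])
T=Ro.from_quat(read_state()['tool_rot']).as_matrix();print((T.T@RS).round(3))"
```

```text
shift mm [-143.6   -0.9   18.9] yaw -89.6 now stand [-203.6   75.   149. ] tilt [-0.001 -0.001 -1.   ] q [ 0.69  0.03 -0.55  0.   -0.99 -2.07] F [0.6 0.4 0. ] t 10.075
shift mm [-196.6   -1.3   18.8] yaw -89.6 now stand [-203.6   75.   149. ] tilt [-0.001 -0.001 -1.   ] q [ 0.69  0.03 -0.55  0.   -0.99 -2.07] F [0.6 0.4 0. ] t 10.075
[[-1.    -0.007  0.001]
 [-0.007  1.    -0.001]
 [-0.001 -0.001 -1.   ]]
```

Emit:
drive_tool --series '[{"tx": -40,"ty": -1,"tz": 0,"yaw": 0,"grip": 1},{"tx": -80,"ty": -1,"tz": 0,"yaw": 0,"grip": 1},{"tx": -120,"ty": -1,"tz": 0,"yaw": 0,"grip": 1},{"tx": -144,"ty": -1,"tz": 5,"yaw": 0,"grip": 1},{"tx": -144,"ty": -1,"tz": 10,"yaw": 0,"grip": 1},{"tx": -144,"ty": -1,"tz": 10,"yaw": 0,"grip": 1}]'

```text
t: 10.82
tcp_pos: [0.5757, 0.1364, 0.1386]
tool_rot: [-0.094, 0.996, -0.0, -0.001]
ft_force: [-0.7, 0.4, -0.2]
gripper_width: 0.0855
```

Run:
```python
from h import *
go([-.007,.075,.13])
p,d=shot("side",7);cv2.imwrite("pics/side7.png",cv2.resize(p[20:300,150:430],None,fx=2.1,fy=2.1))
p,d=shot("top",7);cv2.imwrite("pics/top7f.png",p)
tcp=read_state()['tcp_pos']
for n in("side","top"):
    z=np.load(n+"7.npz");z0=np.load(n+"0.npz");P=cloud(n,z['d']);m=np.isfinite(P[...,2])&(abs(z['d']-z0['d'])>.03)
    Q=to_stand(P[m]);Q=Q[np.linalg.norm((Q-to_stand(tcp))[:,:2],axis=1)<.12];Q=Q[Q[:,2]>.14]
    for h in np.arange(.14,.62,.03):
        q=Q[(Q[:,2]>=h)&(Q[:,2]<h+.03)]
        if len(q)>15: print(n,round(h,2),len(q),"x",np.percentile(q[:,0],[2,98]).round(3),"y",np.percentile(q[:,1],[2,98]).round(3),"min dist head axis",np.percentile(np.hypot(q[:,0]-.054+.053,q[:,1]),2).round(3))
```

```text
shift mm [-53.4   0.6   8.5] yaw -89.8 now stand [-60.4  74.2 138.6] tilt [-0.002 -0.001 -1.   ] q [ 0.56  0.28 -0.27 -0.   -1.03 -1.94] F [-0.7  0.4 -0.2] t 10.825
side 0.17 184 x [-0.071 -0.049] y [0.017 0.128] min dist head axis 0.057
side 0.2 296 x [-0.073 -0.05 ] y [0.    0.141] min dist head axis 0.055
side 0.23 644 x [-0.078 -0.048] y [0.001 0.144] min dist head axis 0.05
side 0.26 606 x [-0.079 -0.049] y [0.004 0.138] min dist head axis 0.05
side 0.29 500 x [-0.096 -0.039] y [0.036 0.087] min dist head axis 0.059
side 0.32 507 x [-0.097 -0.038] y [0.036 0.091] min dist head axis 0.06
side 0.35 718 x [-0.105 -0.036] y [0.028 0.089] min dist head axis 0.051
side 0.38 774 x [-0.105 -0.036] y [0.028 0.091] min dist head axis 0.051
side 0.41 821 x [-0.105 -0.037] y [0.027 0.089] min dist head axis 0.052
side 0.44 841 x [-0.106 -0.037] y [0.026 0.091] min dist head axis 0.05
side 0.47 1066 x [-0.116 -0.034] y [0.023 0.161] min dist head axis 0.048
side 0.5 1648 x [-0.138 -0.038] y [0.025 0.161] min dist head axis 0.048
side 0.53 277 x [-0.137 -0.045] y [0.025 0.151] min dist head axis 0.054
top 0.2 25 x [-0.072 -0.014] y [-0.001  0.032] min dist head axis 0.037
top 0.23 136 x [-0.076 -0.043] y [0.002 0.042] min dist head axis 0.051
top 0.26 241 x [-0.071 -0.048] y [0.006 0.037] min dist head axis 0.05
top 0.35 107 x [-0.104 -0.041] y [0.029 0.065] min dist head axis 0.053
top 0.38 132 x [-0.104 -0.043] y [0.029 0.063] min dist head axis 0.055
top 0.41 113 x [-0.1   -0.056] y [0.029 0.054] min dist head axis 0.064
top 0.47 484 x [-0.11  -0.024] y [0.024 0.078] min dist head axis 0.046
top 0.5 327 x [-0.107 -0.041] y [0.027 0.065] min dist head axis 0.052
top 0.53 1477 x [-0.14  -0.044] y [0.027 0.169] min dist head axis 0.056
top 0.56 7813 x [-0.13  -0.052] y [0.029 0.188] min dist head axis 0.073
top 0.59 12312 x [-0.103 -0.017] y [0.031 0.117] min dist head axis 0.054
```

View pics/side7.png

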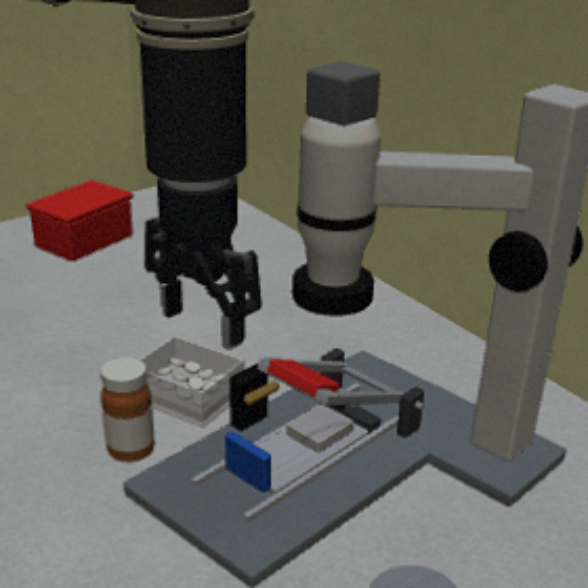

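View pics/top7f.png

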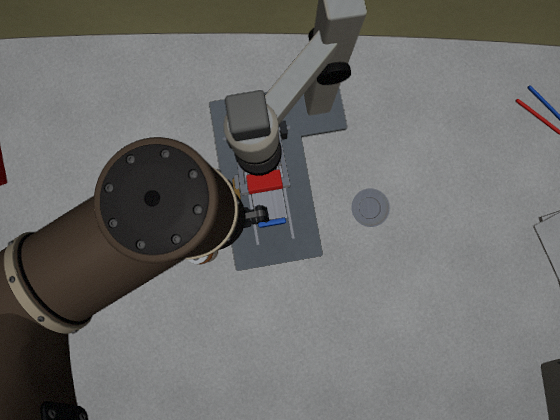

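Emit:
drive_tool --series '[{"tx": -20,"ty": 1,"tz": 0,"yaw": 0,"grip": 1},{"tx": -36,"ty": 1,"tz": 0,"yaw": 0,"grip": 1},{"tx": -46,"ty": 1,"tz": 3,"yaw": 0,"grip": 1},{"tx": -52,"ty": 1,"tz": 5,"yaw": 0,"grip": 1},{"tx": -52,"ty": 1,"tz": 5,"yaw": 0,"grip": 1}]'

```text
t: 11.55
tcp_pos: [0.6273, 0.1474, 0.134]
tool_rot: [-0.094, 0.996, -0.0, -0.0]
ft_force: [-0.5, 0.7, 0.6]
gripper_width: 0.0854
```

Run:
```python
from h import *
go([-.008,.075,.09])
p,d=shot("side",8);cv2.imwrite("pics/side8.png",cv2.resize(p[100:260,200:400],None,fx=3.5,fy=3.5,interpolation=cv2.INTER_CUBIC))
```

```text
shift mm [ 0.4 -0.6 44. ] yaw -89.8 now stand [ -7.6  75.6 134. ] tilt [-0.001 -0.    -1.   ] q [ 0.53  0.36 -0.16 -0.   -1.05 -1.92] F [-0.5  0.7  0.6] t 11.55
```

View pics/side8.png

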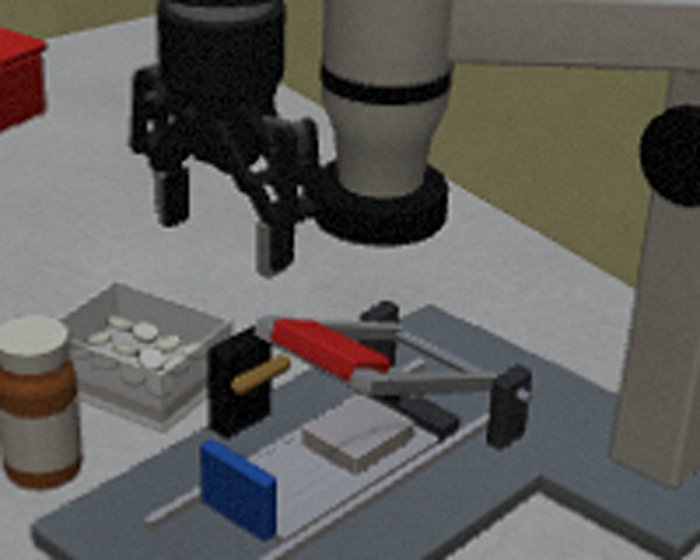

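Emit:
drive_tool --series '[{"tx": 0,"ty": 0,"tz": 12,"yaw": 0,"grip": 1},{"tx": 0,"ty": 0,"tz": 24,"yaw": 0,"grip": 1},{"tx": 0,"ty": 0,"tz": 34,"yaw": 0,"grip": 1},{"tx": 0,"ty": 0,"tz": 44,"yaw": 0,"grip": 1},{"tx": 0,"ty": 0,"tz": 52,"yaw": 0,"grip": 1},{"tx": 0,"ty": 0,"tz": 52,"yaw": 0,"grip": 1}]'

```text
t: 12.35
tcp_pos: [0.6272, 0.1474, 0.082]
tool_rot: [-0.094, 0.996, -0.0, -0.0]
ft_force: [-1.7, -0.1, 3.5]
gripper_width: 0.0857
```

Run:
```python
from h import *
go([-.008,.075,.04])
p,d=shot("side",9);cv2.imwrite("pics/side9.png",cv2.resize(p[100:260,200:400],None,fx=3.5,fy=3.5,interpolation=cv2.INTER_CUBIC))
```

```text
shift mm [ 0.3 -0.6 42. ] yaw -89.8 now stand [-7.7 75.6 82. ] tilt [-0.001 -0.001 -1.   ] q [ 0.53  0.41 -0.21  0.   -0.95 -1.92] F [-1.7 -0.1  3.5] t 12.35
```

View pics/side9.png

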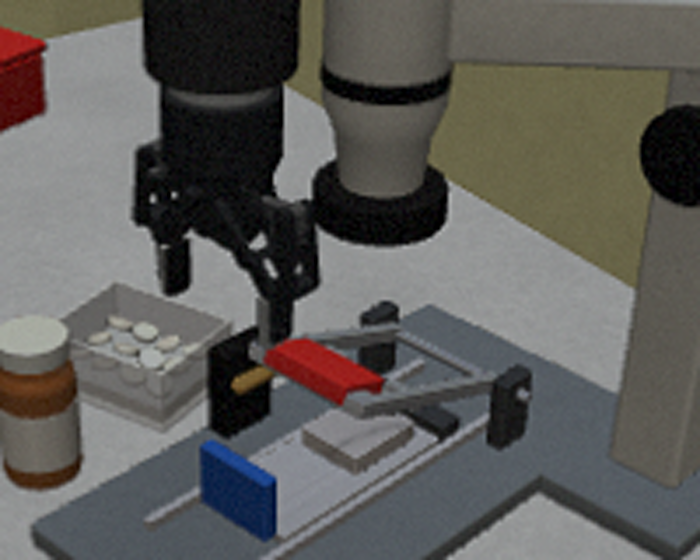

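Emit:
drive_tool --series '[{"tx": 0,"ty": -2,"tz": 8,"yaw": 0,"grip": 1},{"tx": 0,"ty": -4,"tz": 16,"yaw": 0,"grip": 1},{"tx": 0,"ty": -4,"tz": 24,"yaw": 0,"grip": 1},{"tx": 0,"ty": -4,"tz": 32,"yaw": 0,"grip": 1},{"tx": 0,"ty": -4,"tz": 38,"yaw": 0,"grip": 1},{"tx": 0,"ty": -4,"tz": 42,"yaw": 0,"grip": 1},{"tx": 0,"ty": -4,"tz": 42,"yaw": 0,"grip": 1}]'

```text
t: 13.28
tcp_pos: [0.6274, 0.1429, 0.04]
tool_rot: [-0.094, 0.996, -0.0, -0.001]
ft_force: [-2.8, -2.1, 2.5]
gripper_width: 0.0853
```

Run:
```python
from h import *
go([-.008,.075,.035])
p,d=shot("side",10);cv2.imwrite("pics/side10.png",cv2.resize(p[100:260,200:400],None,fx=3.5,fy=3.5,interpolation=cv2.INTER_CUBIC))
```

```text
shift mm [-0.4  3.9  5. ] yaw -89.8 now stand [-8.3 71.1 40. ] tilt [-0.002 -0.001 -1.   ] q [ 0.53  0.45 -0.26  0.   -0.86 -1.91] F [-2.8 -2.1  2.5] t 13.275
```

View pics/side10.png

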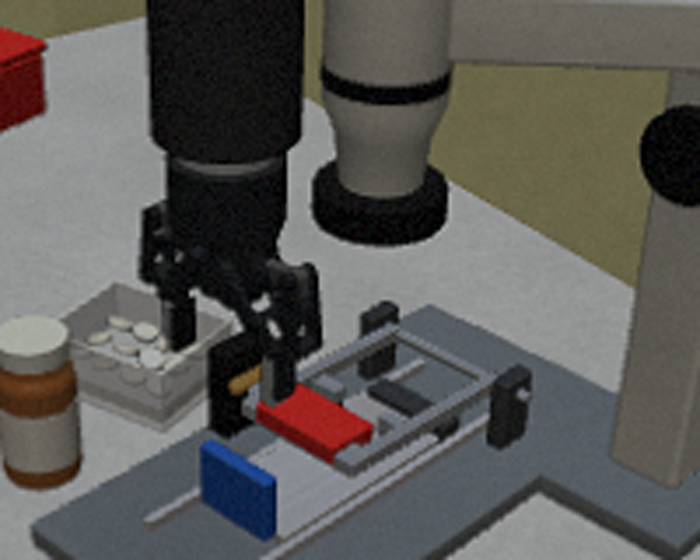

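Emit:
drive_tool --series '[{"tx": 0,"ty": 0,"tz": 2,"yaw": 0,"grip": 1},{"tx": 0,"ty": 0,"tz": 4,"yaw": 0,"grip": 1},{"tx": 0,"ty": 0,"tz": 4,"yaw": 0,"grip": 1}]'

```text
t: 13.7
tcp_pos: [0.6279, 0.1433, 0.0363]
tool_rot: [-0.094, 0.996, -0.0, -0.0]
ft_force: [-2.9, -1.9, 5.1]
gripper_width: 0.0855
```

Emit:
drive_tool --series '[{"tx": 0,"ty": 0,"tz": 2,"yaw": 0,"grip": 1},{"tx": 0,"ty": 0,"tz": 2,"yaw": 0,"grip": 1}]'

```text
t: 13.95
tcp_pos: [0.6279, 0.1433, 0.0344]
tool_rot: [-0.094, 0.996, -0.0, -0.0]
ft_force: [-3.9, -0.6, 6.0]
gripper_width: 0.0853
```

Emit:
drive_tool --series '[{"tx": 0,"ty": 0,"tz": 2,"yaw": 0,"grip": 1},{"tx": 0,"ty": 0,"tz": 2,"yaw": 0,"grip": 1}]'

```text
t: 14.2
tcp_pos: [0.6278, 0.1433, 0.0324]
tool_rot: [-0.094, 0.996, -0.0, -0.0]
ft_force: [-5.3, -1.4, 6.3]
gripper_width: 0.0852
```

Emit:
drive_tool --series '[{"tx": 0,"ty": 0,"tz": 2,"yaw": 0,"grip": 1},{"tx": 0,"ty": 0,"tz": 2,"yaw": 0,"grip": 1}]'

```text
t: 14.45
tcp_pos: [0.6278, 0.1433, 0.0314]
tool_rot: [-0.094, 0.996, -0.0, -0.0]
ft_force: [-8.4, -1.7, 12.5]
gripper_width: 0.0858
```

Run:
```python
from h import *
go([-.008,.075,.035])
p,d=shot("side",11);cv2.imwrite("pics/side11.png",cv2.resize(p[150:270,230:380],None,fx=5,fy=5,interpolation=cv2.INTER_CUBIC))
```

```text
shift mm [ 0.1  3.6 -3.6] yaw -89.8 now stand [-7.9 71.4 31.4] tilt [-0.001 -0.001 -1.   ] q [ 0.53  0.46 -0.26  0.   -0.85 -1.91] F [-8.4 -1.7 12.5] t 14.45
```

View pics/side11.png

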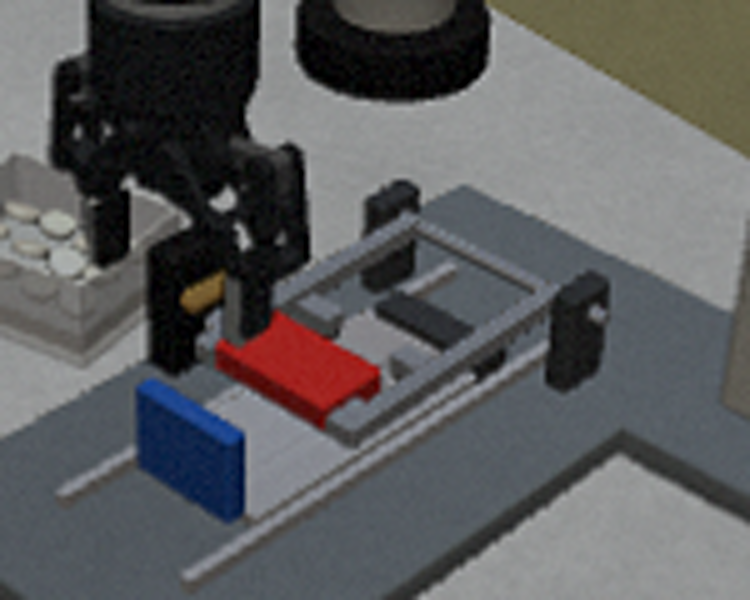

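Emit:
drive_tool --series '[{"tx": 0,"ty": 0,"tz": -5,"yaw": 0,"grip": 1},{"tx": 0,"ty": 0,"tz": -12,"yaw": 0,"grip": 1},{"tx": 0,"ty": 0,"tz": -22,"yaw": 0,"grip": 1},{"tx": 0,"ty": 0,"tz": -22,"yaw": 0,"grip": 1}]'

```text
t: 15.0
tcp_pos: [0.6291, 0.1441, 0.0535]
tool_rot: [-0.094, 0.996, 0.0, 0.001]
ft_force: [-0.7, 0.5, 0.5]
gripper_width: 0.0854
```

Run:
```python
from h import *
go([-.008,.075,.035])
p,d=shot("side",12);cv2.imwrite("pics/side12.png",cv2.resize(p[150:270,230:380],None,fx=5,fy=5,interpolation=cv2.INTER_CUBIC))
```

```text
shift mm [ 1.6  3.  18.5] yaw -89.8 now stand [-6.5 72.  53.5] tilt [ 0.002  0.001 -1.   ] q [ 0.53  0.44 -0.24  0.   -0.89 -1.91] F [-0.7  0.5  0.5] t 15.0
```

View pics/side12.png

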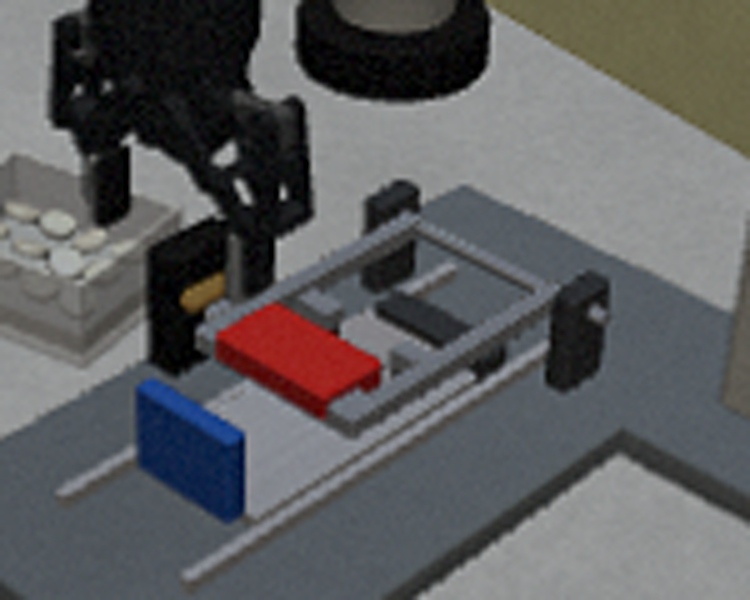

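Emit:
drive_tool --series '[{"tx": 10,"ty": 0,"tz": -5,"yaw": 0,"grip": 1},{"tx": 20,"ty": 0,"tz": -20,"yaw": 0,"grip": 1},{"tx": 25,"ty": 0,"tz": -60,"yaw": 0,"grip": 1},{"tx": 30,"ty": 0,"tz": -95,"yaw": 0,"grip": 1},{"tx": 70,"ty": 0,"tz": -100,"yaw": 0,"grip": 1},{"tx": 120,"ty": 0,"tz": -100,"yaw": 0,"grip": 1},{"tx": 170,"ty": 0,"tz": -100,"yaw": 0,"grip": 1},{"tx": 190,"ty": 0,"tz": -100,"yaw": 0,"grip": 1}]'

```text
t: 16.05
tcp_pos: [0.4389, 0.1071, 0.1536]
tool_rot: [-0.094, 0.996, 0.001, 0.001]
ft_force: [1.4, -0.1, 0.3]
gripper_width: 0.0852
```

Emit:
drive_tool --series '[{"tx": 0,"ty": 0,"tz": 0,"yaw": 0,"grip": 1},{"tx": 0,"ty": 0,"tz": 0,"yaw": 0,"grip": 1}]'

```text
t: 16.3
tcp_pos: [0.4422, 0.1085, 0.1534]
tool_rot: [-0.094, 0.996, 0.0, 0.001]
ft_force: [-0.3, -0.7, 0.4]
gripper_width: 0.0851
```

Run:
```python
from h import *
go([-.008,.075,.035])
p,d=shot("side",13);cv2.imwrite("pics/side13.png",p)
p,d=shot("top",13);cv2.imwrite("pics/top13.png",p)
for n in("side","top"):
    z=np.load(n+"13.npz");P=cloud(n,z['d']);p=z['p'].astype(int);B,G,R=p[...,0],p[...,1],p[...,2]
    for nm,m in(("blue",(B>R+50)&(B>G+30)),("red",(R>B+60)&(R>G+60))):
        k,l,s,c=cv2.connectedComponentsWithStats(m.astype(np.uint8))
        for i in range(1,k):
            q=np.nanmedian(to_stand(P[l==i]),0)
            if s[i,4]>40 and abs(q[1])<.1: print(n,nm,c[i].round(1),q.round(4),np.nanpercentile(to_stand(P[l==i]),[3,97],axis=0).round(3).tolist())
```

```text
shift mm [-188.5    2.9  118.8] yaw -89.8 now stand [-196.7   71.4  153.4] tilt [ 0.002  0.001 -1.   ] q [ 0.68  0.03 -0.53  0.   -1.   -2.06] F [-0.3 -0.7  0.4] t 16.3
side blue [268.  239.3] [-0.0717 -0.0068  0.0587] [[-0.074, -0.031, 0.034], [-0.063, 0.024, 0.075]]
side red [288.8 221. ] [-0.0045 -0.0042  0.0732] [[-0.02, -0.035, 0.064], [0.019, 0.03, 0.075]]
top blue [271.7 222.1] [-0.0676 -0.0006  0.0742] [[-0.073, -0.027, 0.067], [-0.062, 0.027, 0.077]]
top red [266.1 190.8] [0.0003 0.0005 0.0736] [[-0.018, -0.032, 0.071], [0.019, 0.033, 0.076]]
```

View pics/side13.png

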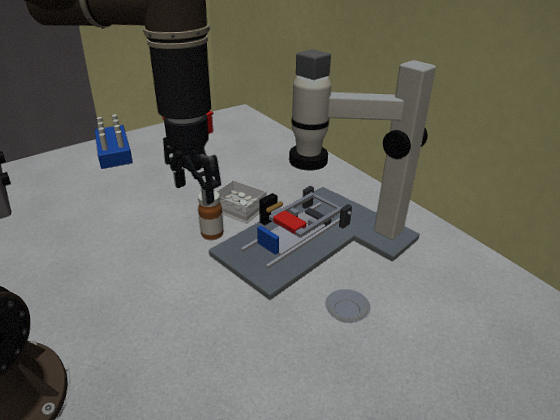

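View pics/top13.png

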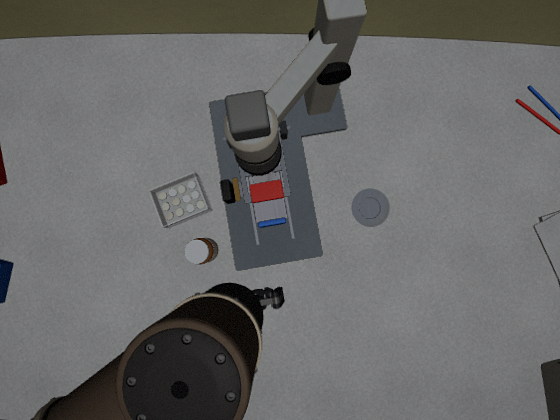

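The pad sits level at x = 0, z = 74 mm. The handle is home at x = -74 mm. The bottle, tub and dish are where they were, and the arm is clear of everything.

```bash
python3 -c "
from station import *
print(sign_off())"
```

```text
the job is handed in; nothing more can be done
None
```

The carriage is fully home and the catch holds the hold-down frame down. I handed the job in at about 16 s of the 50 s allowed, with the arm clear of everything.

- **Carriage:** I pushed the blue handle with shut fingers until the force rose from about 3 N to 17 N at the stop. Afterwards both cameras put the handle's near face at about x = -74 mm, which is the home position.
- **Hold-down frame:** I pressed the red pad to the hard stop, about 12.5 N. After I let go it stayed level, at about x = 0 and z = 73–74 mm in both views.
- **Other objects:** The bottle, tub and dish look unmoved in the last pictures. The wrist force showed no sign of contact with the microscope. The closest pass was about 8 mm from the ring light, by calculation.

Three things went differently from the plan or the description:

- **First push missed:** The depth images put the shut fingertips about 26 mm above the reported TCP, not 11 mm ahead of it. The fingers passed over the handle without touching it, so I backed off, lowered the tool and pushed again.
- **No lean:** The moves cannot tilt the gripper. I kept it upright and opened it across the stand at y of about +72 mm. I then pressed the pad with one finger, so the gripper body stayed beside the head.
- **Camera disagreement:** The side camera reads y about 5 mm lower than the top camera. I used the top view for position, and the handle's stop agreed with it to about 1 mm along x.

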